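Find the latched key on the test station and release it

ROBOT

A 6-joint arm with a two-finger parallel gripper is mounted at the origin on a cart in front of the work surface, level with it; the furniture and walls round the work are solid. World frame = base frame: x ahead of the robot, y to its left, z up, the work surface at z = 0. Lengths are in mm, angles in rad, forces in N, time in s.
With the tool pointing down it reaches from about 325 to 750 mm from the base axis. Payload 7.6 kg.
Tool frame: the origin (TCP) lies between the finger pads; the fingertips stand bot.tcp_to_tips ahead of it and the grasp point (between the pads) lies 3 mm ahead of it (bot.tcp_to_tips is the distance from the TCP to the fingertips, in mm); z points along the fingers, x is the direction in which the jaws open and shut, and the axes are right-handed (so a half turn about z gives the same grasp; the last joint's range is limited). The gripper opens to 85 mm and grips with 20 to 120 N. Pads are 22 mm wide; open, the fingers measure 114 mm over their backs; the gripper's body (76 mm by 85 mm) begins 54 mm behind the grasp point. The pads swing forward as they close: fully open they stand 13 mm farther back than shut.
Start: joints at [-1.244, 0.052, 1.401, -0, 1.689, -0.07], TCP at [202.922, -484.22, 229.423] pointing down, gripper open.
Joint ranges: [-2.9, 2.9], [-0.91, 2.17], [0.12, 2.37], [-1.06, 4.2], [0.26, 2.73], [-2.93, 2.93]. Speed limits (rad/s): [2.57, 2.57, 3.01, 3.14, 3.14, 3.14].

INTERFACE

Orientations are given as a 3x3 rotation matrix whose columns are the frame's x, y, z axes.
In Python, from bench import bot gives the robot as it stands. Calls block until the motion is done:
- bot.move_to(position, orientation): joint-space move of the TCP to a pose.
- bot.move_linear(position, vel=150, orientation=None, contact_N=None): straight line of the TCP; orientation=None keeps the orientation; vel is the mean speed in mm/s. With contact_N (N) it stops when the force on the tool has changed by that much, and returns True; else False.
- bot.movej(angles): joint-space move.
- bot.ungrasp() and bot.grasp(newtons=None): open the fingers fully, or close them until they stop; newtons is the grip in N (None keeps the last).
- bot.hold(seconds).
- bot.solve_ik(position, orientation): joint angles nearest the present ones, or None.
- bot.get_state(): the state.
- bot.read_camera(name): name is "side" or "top"; returns (picture, depth): 420x560x3 uint8, red, green, blue; 420x560 float32, mm along the optical axis (not along the pixel's ray), 0 where there is no reading.
- bot.camera_info(name): a dict with "fx", "fy", "cx", "cy" (pixels), "k1" (the pictures are not rectified: a ray, as slopes to the right and down, at radius r is drawn at 1 + k1 r^2 times it, then the intrinsics apply), "world_from_camera" (4x4, takes a point from camera to world coordinates). Camera axes: x right, y up, looking along -z (the intrinsics and any distortion apply to the point x, -y, -z); pixel columns grow to the right and rows downward; lengths in mm; the calibration is good to about 2 mm. A picture is of the moment at which its call begins. camera_info takes no time and is no camera call.
A pose or a line that the arm cannot do raises bot.IKError and nothing moves.
- bot.sign_off(): hands the job in, once; it reports no verdict.
The state is a dict: "t": time; "joint_pos": joint angles; "qd": joint speeds; "joint_efforts": joint torques, N m; "position": TCP position; "tcp_rot": TCP orientation; "wrist_force": force on the tool from outside, world axes, zero at the start; "ft_torque": the same for the moment, N m; "width": finger opening in mm.
Only numpy, scipy, OpenCV 4.12 (cv2) and the standard library are available. Lean on these libraries where they do the work, as an engineer would, in place of code of your own. Each camera call takes 0.05 s, during which the arm holds its last target. There are 200 camera calls.

TASK

One of the four keys on the key box is stuck in its latched position. With the fingertips tap the keys lightly, one after another from the left end to the right end as the robot faces them, to find the latched one, which stands a little lower and does not give; then press that key firmly down to its stop so that it unlatches, and let it spring up level with the others. Do not press any of the other keys down, do not pick anything up, and leave the things round the box where they are.

Things in the scene. Friction and masses are not known exactly. Their poses are not given: they have to be found in the camera images.
- key_box: Low key box of a test station, fixed to the bench, place and yaw vary: grey housing 100 (x) x 236 (y) x 50 mm high, aluminium top plate, a row of four identical square black keys 48 mm apart. Origin under its centre on the bench; z up; y along the row towards the left-hand key; x away from the robot.
- key_1_top (a point): Centre of the top face of the leftmost (largest y in the box's frame) of the four keys. Cap 28 x 28 mm; like all four it moves straight down, 8.5 mm to a stop, against a spring.
- key_2_top (a point): Centre of the top face of the second from the left of the four keys. A free key's top is 64 mm above the bench (14 above the plate). It gives from 1.8 N on, 0.8 N more per mm, and comes back up: a tap of 2 to 3 N moves it up to 1.5 mm. Pushed in more than 6 mm it counts as pressed.
- key_3_top (a point): Centre of the top face of the third from the left of the four keys. The latched key, a different one each time, stands 5 mm lower (top 59 mm above the bench) and does not move at all under less than about 5 N.
- key_4_top (a point): Centre of the top face of the rightmost of the four keys. Pushed down its last 3.5 mm to the stop (about 9 N), the latched key unlatches, and springs up level with the others when let go.
- grease_pot: Bystander, loose: round white and blue lidded pot, 61 mm across and 61 mm high, beside one end of the key box. Origin at the centre of its underside.
- gauge_block: Bystander, loose: pale block with two holes, 41 x 80 x 30 mm high, beside the other end of the key box. Origin at the centre of its underside.
- tape_roll: Bystander, loose: flat white tape roll, 52 mm across and 16 mm high, behind the key box. Origin at the centre of its underside.
- key_1: The moving key under point key_1_top; origin on its axis, 14 mm below its top face (level with the top plate when the key is up), z up.
- key_2: The moving key under point key_2_top; origin on its axis, 14 mm below its top face (level with the top plate when the key is up), z up.
- key_3: The moving key under point key_3_top; origin on its axis, 14 mm below its top face (level with the top plate when the key is up), z up.
- key_4: The moving key under point key_4_top; origin on its axis, 14 mm below its top face (level with the top plate when the key is up), z up.

How it is judged:
By the outcome, as a careful person would: the job done as asked, in the order asked, and still so for the second after the job is handed in, with the robot touching nothing.
It also fails if it takes over 48 s, if anything falls off the work surface, if the arm or the gripper's body presses on something with over 40 N, if the wrist force passes 120 N, or if a joint passes its speed limit or range.

## Working session

There is one attempt and no reset: what is moved stays moved. The work goes in short steps, each a Python script; the robot and the scene stay as the last script left them, time stands still between calls to the robot, and variables do not carry over. Pictures are saved under pics/ and viewed, about 8 in all and at most 12, crops included, and the job is handed in when it is done.

```bash
mkdir -p pics
python3 - <<'E'
from bench import bot
import cv2,numpy as np
for n in("top","side"):
    p,d=bot.read_camera(n); cv2.imwrite(f"pics/{n}0.png",p[:,:,::-1]); np.savez(f"{n}0.npz",p=p,d=d)
    c=bot.camera_info(n); print(n,{k:np.round(v,3).tolist() for k,v in c.items() if not isinstance(v,str)})
s=bot.get_state(); print(bot.tcp_to_tips,s["t"],s["wrist_force"],s["width"])
E
```

```text
top {'fx': 426.745, 'fy': 426.745, 'cx': 282.565, 'cy': 208.108, 'k1': -0.05, 'world_from_camera': [[0.011, 0.991, -0.136, 556.718], [-1.0, 0.011, -0.001, 43.748], [0.0, 0.136, 0.991, 1095.298], [0.0, 0.0, 0.0, 1.0]]}
side {'fx': 393.365, 'fy': 393.365, 'cx': 277.129, 'cy': 217.037, 'k1': -0.085, 'world_from_camera': [[0.891, 0.215, -0.399, 362.25], [-0.454, 0.448, -0.771, -594.284], [0.013, 0.868, 0.497, 504.118], [0.0, 0.0, 0.0, 1.0]]}
22.0 0.1 [0.43002337 0.81327056 0.01893497] 85.46046779330943
```

View pics/top0.png

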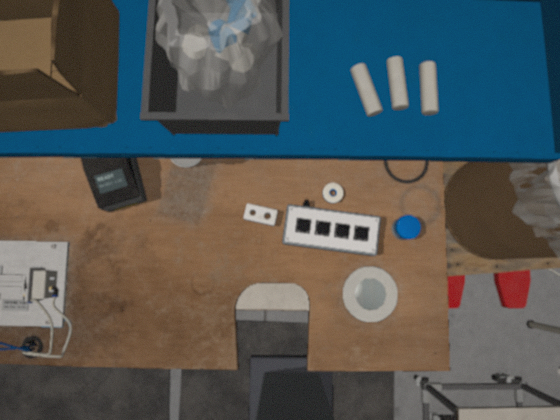

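View pics/side0.png

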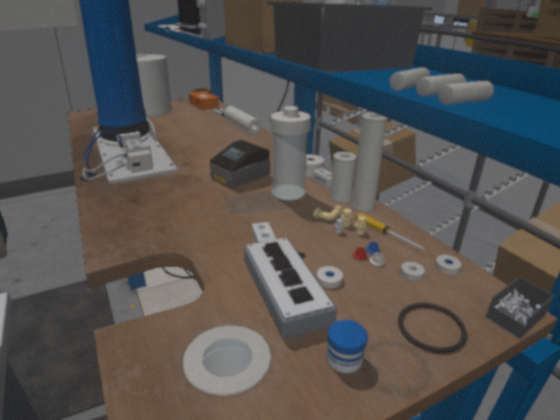

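Top view: the box is centred near (332,230), with black keys at about (303,226), (322,228), (342,231) and (361,234). The gauge block is to the left (261,214), the pot to the right (407,227), the tape roll behind (333,192), and the overhead shelf edge is at row 155. The side view shows the same, with a low box and nothing above it. Next I'll measure.

```bash
cat > h.py <<'E'
from bench import bot
import cv2,numpy as np
def ray(n,uv):
    c=bot.camera_info(n); K=np.array([[c["fx"],0,c["cx"]],[0,c["fy"],c["cy"]],[0,0,1.]])
    x,y=cv2.undistortPoints(np.float64([[uv]]),K,np.float64([c["k1"],0,0,0]))[0,0]
    T=np.array(c["world_from_camera"]); return T[:3,3],T[:3,:3]@[x,-y,-1]
def onplane(n,uv,z):
    o,d=ray(n,uv); return o+d*(z-o[2])/d[2]
def atdepth(n,uv,dep):
    o,d=ray(n,uv); return o+d*dep
def keys(n,p,box,amin,amax,thr=60):
    u0,v0,u1,v1=box; m=np.uint8(p.max(2)<thr)*255; k=np.zeros_like(m); k[v0:v1,u0:u1]=m[v0:v1,u0:u1]
    out=[]
    for c in cv2.findContours(k,cv2.RETR_EXTERNAL,cv2.CHAIN_APPROX_NONE)[0]:
        a=cv2.contourArea(c)
        if amin<a<amax:
            out.append((*cv2.minAreaRect(c)[0],a))
    return sorted(out)
E
python3 - <<'E'
from h import *
np.set_printoptions(precision=1,suppress=True)
t=np.load("top0.npz"); s=np.load("side0.npz")
for n,z,box,a in(("top",t,(288,210,376,250),(60,400)),("side",s,(250,235,320,308),(100,900))):
    for u,v,ar in keys(n,z["p"],box,*a):
        dep=np.median(z["d"][int(v)-1:int(v)+2,int(u)-1:int(u)+2]); print(n,round(u,1),round(v,1),ar,onplane(n,(u,v),63),atdepth(n,(u,v),dep))
# white top plate
p=t["p"]; m=np.uint8(p.min(2)>140)*255; b=np.zeros_like(m); b[200:260,280:385]=m[200:260,280:385]
r=cv2.minAreaRect(cv2.findNonZero(b)); print(r); print([onplane("top",q,50) for q in cv2.boxPoints(r)]); print("centre",onplane("top",r[0],50))
for uv in((261,214),(407,227),(333,186),(330,150),(370,292),(271,295)):
    print(uv,atdepth("top",uv,t["d"][uv[1],uv[0]]))
E
```

```text
top 303.1 225.1 109.0 [657.1  -5.2  63. ] [657.1  -5.2  63.1]
top 323.0 227.5 108.5 [651.8 -53.6  63. ] [651.8 -53.6  63. ]
top 342.0 230.5 110.5 [645.  -99.8  63. ] [645.  -99.8  63. ]
top 361.0 232.5 106.5 [ 640.6 -145.9   63. ] [ 641.1 -147.1   56.7]
side 281.9 264.2 510.5 [644.6 -71.8  63. ] [646.6 -68.1  59.9]
side 300.6 294.7 177.0 [ 633.2 -162.    63. ] [ 636.9 -156.    56.9]
((332.266357421875, 223.502197265625), (91.9859390258789, 48.10758972167969), 7.594643592834473)
[array([618.1,  41.9,  50. ]), array([736.6,  27.4,  50. ]), array([ 708.6, -199.1,   50. ]), array([ 590.7, -181.2,   50. ])]
centre [663.1 -77.7  50. ]
(261, 214) [686.8  99.   33.2]
(407, 227) [ 655.5 -260.    58.9]
(333, 186) [764.  -84.3  13.7]
(330, 150) [753.  -34.5 394.2]
(370, 292) [ 495.  -178.1    2.6]
(271, 295) [ 459.8   81.9 -386.1]
```

Key spacing is 47–49 mm, heights are about 63, and the row length of 142 matches the expected 144. Key 4 reads lower. Now I'll approach and tap key 1.

```bash
cat >> h.py <<'E'
P=np.array([[657.1,-5.2],[651.8,-53.6],[645,-99.8],[640.6,-145.9]])
C=P.mean(0); Y=(P*np.array([[1.5],[.5],[-.5],[-1.5]])).sum(0); Y/=np.linalg.norm(Y)
KEY=[C+Y*48*(1.5-i) for i in range(4)]
X=np.array([Y[1],-Y[0],0]); Rs=[np.column_stack([s*X,np.cross([0,0,-1],s*X),[0,0,-1]]) for s in(1,-1)]
def at(i,tipz): return [*KEY[i],tipz+bot.tcp_to_tips]
def tap(i,R,N=2.2,low=57.):
    bot.move_linear(at(i,72),vel=120,orientation=R); bot.hold(.15)
    f0=bot.get_state()["wrist_force"]
    hit=bot.move_linear(at(i,low),vel=7,contact_N=N); s=bot.get_state()
    print("key",i+1,hit,"tip z",round(s["position"][2]-bot.tcp_to_tips,2),"dF",np.round(s["wrist_force"]-f0,2))
    bot.move_linear(at(i,76),vel=80); print("t",round(bot.get_state()["t"],2))
E
python3 - <<'E'
from h import *
print(np.round(KEY,1),Y)
bot.grasp(20)
q0=np.array(bot.get_state()["joint_pos"])
c=[(bot.solve_ik(at(0,130),R),R) for R in Rs]; c=[k for k in c if k[0] is not None]
q,R=min(c,key=lambda k:abs(np.array(k[0])-q0).max()); print(np.round(q,2)); np.save("R.npy",R)
bot.move_to(at(0,130),R); s=bot.get_state(); print(s["t"],s["position"],s["width"],s["wrist_force"])
tap(0,R)
E
```

```text
[[ 657.2   -4.6]
 [ 651.5  -52.3]
 [ 645.8 -100. ]
 [ 640.  -147.6]] [0.11936258 0.99285073]
[-0.06  0.46  1.08 -0.    1.61  0.06]
3.2333 [657.2126059   -5.78225296 152.26326411] 0.3387808941785072 [0.53108429 0.81781173 0.11695957]
key 1 False tip z 57.03 dF [-0.94 -0.63 -0.11]
t 6.7
```

No contact down to 57, so I'll look at where the tip really is before going on.

Run:
```python
from h import *
ims=[]
for n,(u,v,w,h) in(("top",(250,180,140,100)),("side",(190,170,200,160))):
    p,d=bot.read_camera(n); np.savez(f"{n}1.npz",p=p,d=d)
    ims.append(cv2.resize(p[v:v+h,u:u+w,::-1],(400,int(400*h/w)),interpolation=cv2.INTER_CUBIC))
H=max(i.shape[0] for i in ims); cv2.imwrite("pics/c1.png",np.hstack([cv2.copyMakeBorder(i,0,H-i.shape[0],0,0,0) for i in ims]))
print(bot.get_state()["position"],bot.get_state()["t"])
```

```text
[657.12685497  -4.62945721  97.88906574] 6.8
```

View pics/c1.png

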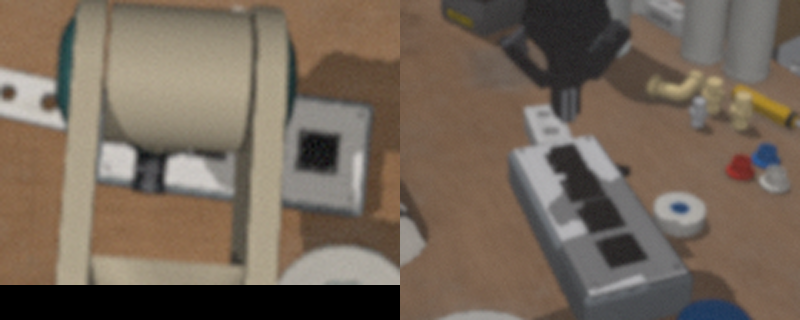

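The tip hangs near (274,229) in the side view, with key 1's visible part near (271,249). I'll compare those with the projections of where I think they are.

```bash
cat >> h.py <<'E'
def proj(n,w):
    c=bot.camera_info(n); q=np.linalg.inv(c["world_from_camera"])@[*w,1]; x,y=q[0]/-q[2],-q[1]/-q[2]; k=1+c["k1"]*(x*x+y*y)
    return np.array([c["fx"]*x*k+c["cx"],c["fy"]*y*k+c["cy"]])
E
python3 - <<'E'
from h import *
p=bot.get_state()["position"]; print("tip exp",proj("side",[p[0],p[1],p[2]-22]),proj("top",[p[0],p[1],p[2]-22]))
z=np.load("side1.npz")["p"]; z0=np.load("side0.npz")["p"]
print("tip exp 2D, keys:",[(proj("side",[*k,64]).round(1),proj("top",[*k,64]).round(1)) for k in KEY])
a=[]
for im in(z0,z):
    c=cv2.resize(im[205:320,235:345,::-1],None,fx=3.6,fy=3.6,interpolation=cv2.INTER_CUBIC)
    pts=[proj("side",[*k,64]) for k in KEY]+([proj("side",[p[0],p[1],p[2]-22])] if im is z else [])
    for u,v in pts: cv2.circle(c,(int((u-235+.5)*3.6),int((v-205+.5)*3.6)),3,(0,0,255),-1)
    a.append(c)
cv2.imwrite("pics/c2.png",cv2.convertScaleAbs(np.hstack(a),alpha=1.6))
E
```

```text
tip exp [271.99754948 239.15680923] [303.09857205 224.57607939]
tip exp 2D, keys: [(array([272. , 244.1]), array([302.9, 225. ])), (array([280.4, 257.3]), array([322.5, 227.6])), (array([289.6, 271.9]), array([342.1, 230.1])), (array([300. , 288.1]), array([361.8, 232.7]))]
```

View pics/c2.png

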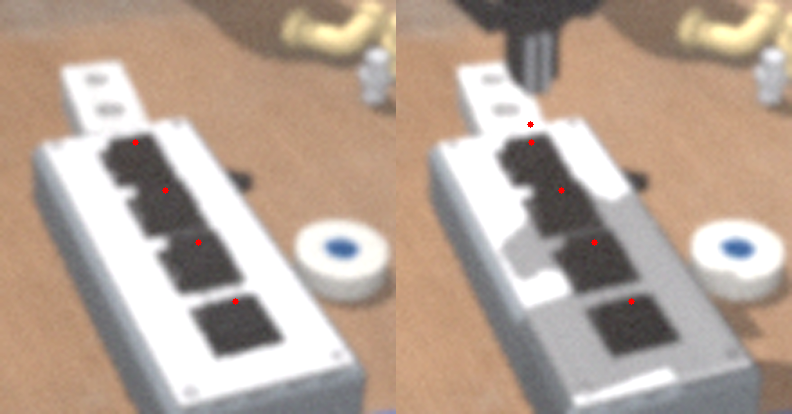

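The tip appears about 9 px above its expected place in the side view (crop (540,93) against (531,124)), so it is roughly 20 mm higher than assumed. The keys appear a few px below their projections. Depth in the side view should resolve both.

Run:
```python
from h import *
np.set_printoptions(precision=1,suppress=True)
s=np.load("side1.npz"); d=s["d"]; d0=np.load("side0.npz")["d"]
for v in range(214,236,2):
    print(v,[ (u,*atdepth("side",(u,v),d[v,u]).round(0).astype(int)) for u in range(266,282,3)])
# keys from pre-motion views: top-face cap points by height band
for n,z in(("top",np.load("top0.npz")),("side",np.load("side0.npz"))):
    p,dd=z["p"],z["d"]; u0,v0,u1,v1=(288,210,376,250) if n=="top" else (250,235,325,312)
    W=np.array([atdepth(n,(u,v),dd[v,u]) for v in range(v0,v1) for u in range(u0,u1) if p[v,u].max()<60 and dd[v,u]>0])
    e=((W[:,:2]-C)@Y); ex=(W[:,:2]-C)@X[:2]
    for i in range(4):
        k=abs(e-48*(1.5-i)+0)<24; t=W[k]; 
        print(n,i+1,k.sum(),"z pct",np.percentile(t[:,2],[5,25,50,75,95]),"along",(e[k]-48*(1.5-i)).min(),(e[k]-48*(1.5-i)).max(),"across",ex[k].min(),ex[k].max())
    # table & plate check
for uv in((240,330),(330,240)): print("table side",atdepth("side",uv,d0[uv[1],uv[0]]))
```

```text
214 [(266, np.int64(642), np.int64(-9), np.int64(140)), (269, np.int64(645), np.int64(-16), np.int64(142)), (272, np.int64(650), np.int64(-18), np.int64(142)), (275, np.int64(659), np.int64(-13), np.int64(137)), (278, np.int64(663), np.int64(-18), np.int64(139)), (281, np.int64(787), np.int64(203), np.int64(-3))]
216 [(266, np.int64(647), np.int64(1), np.int64(129)), (269, np.int64(647), np.int64(-12), np.int64(135)), (272, np.int64(652), np.int64(-15), np.int64(136)), (275, np.int64(658), np.int64(-16), np.int64(135)), (278, np.int64(665), np.int64(-13), np.int64(131)), (281, np.int64(782), np.int64(193), np.int64(-3))]
218 [(266, np.int64(645), np.int64(-3), np.int64(127)), (269, np.int64(647), np.int64(-11), np.int64(130)), (272, np.int64(651), np.int64(-17), np.int64(132)), (275, np.int64(657), np.int64(-16), np.int64(131)), (278, np.int64(666), np.int64(-13), np.int64(127)), (281, np.int64(776), np.int64(183), np.int64(-2))]
220 [(266, np.int64(646), np.int64(-1), np.int64(121)), (269, np.int64(647), np.int64(-12), np.int64(127)), (272, np.int64(651), np.int64(-16), np.int64(128
[... 2771 characters left out ...]
.8 59.1 61. ] along -13.706252232984369 14.29282412814792 across -13.89934633248592 14.622173057520943
side 1 171 z pct [40.5 51.8 58.5 61.7 63. ] along -21.987982961902993 7.765101840526754 across -13.55867977251092 66.15034663452235
side 2 190 z pct [51.1 54.3 60.8 62.9 64.3] along -20.97723485503664 10.676169827454387 across -13.480829311862966 13.017740834330182
side 3 211 z pct [51.4 55.6 62.  63.4 64.5] along -19.779808689456182 11.917655242208216 across -14.873536441460583 12.64345537623707
side 4 202 z pct [50.8 53.3 57.5 58.4 59.2] along -19.32927219650081 7.079684399522407 across -15.892218428450956 15.308057312025115
table side [ 531.3 -136.     2.3]
table side [829.2  35.2   1.4]
```

Depth puts the real fingertips at about z = 102 with the TCP at 98. The lateral position is right (x ≈ 656, front face y ≈ −16 for 22 mm pads). So the closed tips are about 26 mm higher than the nominal figure, and the first descent stopped in the air. I'll go down again in guarded stages and let contact give the true tip length.

Run:
```python
from h import *
R=np.load("R.npy")
bot.move_linear(at(0,55),vel=80); bot.hold(.15)
f0=bot.get_state()["wrist_force"]
for lo in(48,42,36,33):
    hit=bot.move_linear(at(0,lo),vel=8,contact_N=2.0); s=bot.get_state()
    df=s["wrist_force"]-f0; print(lo,hit,"TCP z",round(s["position"][2],2),"xy",np.round(s["position"][:2],1),"dF",np.round(df,2))
    if hit or df[2]>1.6: break
```

```text
48 False TCP z 70.1 xy [657.3  -4.6] dF [ 0.07 -0.98 -0.89]
42 False TCP z 64.08 xy [657.3  -4.7] dF [ 0.47 -1.59 -1.02]
36 True TCP z 60.88 xy [657.3  -4.6] dF [1.29 0.27 2.01]
```

Contact at TCP z 60.9 with about 2–3 N, which puts the tips about 2.5 mm behind the TCP. That agrees with the depth reading. I'll tap keys 2, 3 and 4 the same way.

```bash
cat >> h.py <<'E'
def go(i,z,**k): return bot.move_linear([*KEY[i],z],**k)
def tap2(i,low=55.):
    go(i,72,vel=100); go(i,66,vel=40); bot.hold(.15); f0=bot.get_state()["wrist_force"]
    hit=go(i,low,vel=7,contact_N=2.2); s=bot.get_state()
    print("key",i+1,hit,"TCP z",round(s["position"][2],2),"dF",np.round(s["wrist_force"]-f0,2))
    go(i,72,vel=80); print("t",round(bot.get_state()["t"],2)); return hit
E
python3 - <<'E'
from h import *
go(0,72,vel=80)
for i in(1,2,3):
    if not tap2(i): break
E
```

```text
key 2 True TCP z 60.9 dF [ 1.09 -0.13  3.08]
t 12.28
key 3 True TCP z 60.92 dF [1.   0.66 3.61]
t 14.5
key 4 True TCP z 57.23 dF [-0.37 -0.09  4.05]
t 17.09
```

Key 4 stands 3.7 mm lower under the tap, against free keys that had given about 1.3 mm, and both depth views agree. It is the latched key. Now I'll press it firmly, let go and compare the heights from above.

Run:
```python
from h import *
go(3,62,vel=60); bot.hold(.15); f0=bot.get_state()["wrist_force"]
hit=go(3,48,vel=10,contact_N=18); s=bot.get_state()
print(hit,"TCP z",round(s["position"][2],2),"dF",np.round(s["wrist_force"]-f0,2))
bot.hold(.3); s=bot.get_state(); print("held z",round(s["position"][2],2),np.round(s["wrist_force"]-f0,2))
go(3,75,vel=50); go(3,150,vel=150)
bot.move_to([420,-250,200],np.load("R.npy")); bot.hold(.5)
for n in("top","side"):
    p,d=bot.read_camera(n); np.savez(f"{n}2.npz",p=p,d=d); cv2.imwrite(f"pics/{n}2.png",p[:,:,::-1])
    for i,k in enumerate(KEY):
        z=[]
        for a in(-6,-3,0,3,6):
            for b in(-6,-3,0,3,6):
                u,v=proj(n,[*(k+a*Y+b*X[:2]),63]).round().astype(int); z.append(atdepth(n,(u,v),d[v,u])[2])
        print(n,i+1,round(np.median(z),1))
a,b=[np.load(f"top{j}.npz")["d"] for j in(0,2)]
for uv in((261,214),(407,227),(333,186)): print(uv,a[uv[1],uv[0]],b[uv[1],uv[0]])
print(bot.get_state()["t"],bot.get_state()["wrist_force"])
```

```text
True TCP z 54.18 dF [-3.83  2.05  9.2 ]
held z 54.31 [-2.39  1.57  8.35]
top 1 63.1
top 2 63.3
top 3 63.2
top 4 62.9
side 1 62.2
side 2 63.1
side 3 63.6
side 4 63.3
(261, 214) 1069.9706 1075.471
(407, 227) 1039.8604 1039.7167
(333, 186) 1099.5835 1096.6061
21.675 [ 0.25864348 -0.12113573  0.18174718]
```

View pics/side2.png

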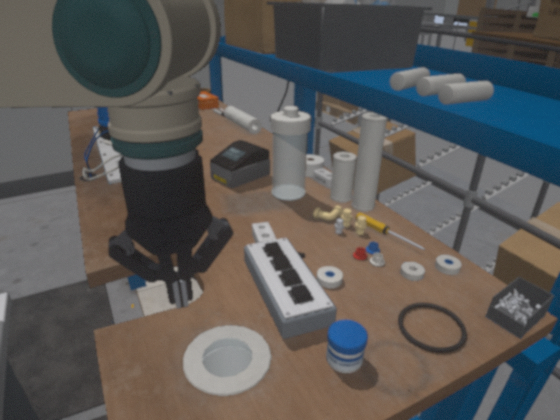

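The side view shows all four keys level. The pot (346,346), tape roll (330,277) and gauge block (263,233) have not moved, and the arm is clear, so I'm handing in.

```bash
python3 -c "
from bench import bot
bot.sign_off()"
```

```text
the job is handed in; nothing more can be done
```

The latched key was key 4, the rightmost. I tapped keys 1 to 4 from left to right, pressed key 4 until it unlatched, and handed the job in at about 22 s with the arm clear.

- **Taps:** Keys 1–3 each stopped the taps with the TCP at z ≈ 60.9 and about 2–3.6 N. Key 4 stopped it at 57.2 with about 4 N, so it stood lower and did not give.
- **Press:** Key 4 went down to TCP z 54.2. The wrist showed about 9 N vertically, close to the stop force given, rather than the 18 N I had set as the limit. The sideways force was about 4 N.
- **After release:** Both cameras show the four tops level at 62–64 mm, where key 4 had read about 57.5 mm before. The pot, tape roll and gauge block look unmoved in the side picture. Single-pixel depth spot checks agree for the pot, but differ by 5 mm for the gauge block and 3 mm for the tape roll. I put that down to depth noise and did not check further.

**Disagreement:** The nominal tip length (`bot.tcp_to_tips` = 22 mm) did not hold. The closed fingertips were actually about 2–4 mm behind the TCP. My first descent over key 1 therefore ended in the air without touching anything, and I repeated it in guarded stages.

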